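Pack three gift boxes into the sloping carton

ROBOT

A 6-joint arm with a two-finger parallel gripper is mounted at the origin on a cart in front of the work surface, level with it; the furniture and walls round the work are solid. World frame = base frame: x ahead of the robot, y to its left, z up, the work surface at z = 0. Lengths are in m, angles in rad, forces in N, time in s.
With the tool pointing down it reaches from about 0.25 to 0.775 m from the base axis. Payload 4 kg.
Tool frame: the origin (TCP) lies at the very end of the fingers, on their centre line; the grasp point (between the pads) lies hold_point_z behind it (hold_point_z is the distance from the TCP to the grasp point, in m); z points along the fingers, y is the direction in which the jaws open and shut (so a half turn about z gives the same grasp; the last joint's range is limited). The gripper opens to 94 mm and grips with 3 to 60 N. Pads are 16 mm wide; open, the fingers measure 119 mm over their backs; the gripper's body (75 mm by 177 mm) begins 78 mm behind the grasp point.
Start: joints at [1.035, 0.087, 1.371, -0, 1.684, -0.103], TCP at [0.231, 0.499, 0.206] pointing down, gripper open.
Joint ranges: [-3.1, 3.1], [-0.76, 2.03], [0.27, 2.55], [-1.08, 4.22], [0.17, 2.65], [-2.57, 2.57]. Speed limits (rad/s): [2.79, 2.79, 3.14, 3.14, 3.14, 3.14].

INTERFACE

Orientations are given as [roll, pitch, yaw] about the fixed x, y, z axes, in that order (R = Rz(yaw) Ry(pitch) Rx(roll)).
In Python, from bench import * gives the robot as it stands.
- The arm moves only by the tool step_arm, never from a script. Its argument "increments" is text: rows parted by semicolons, each of 6 numbers parted by spaces: the shift along the tool's x, y, z in cm, then the turn, a rotation vector about the tool's x, y, z in rad. A call has 1 to 5 rows; each row shifts and turns the commanded pose from where the row before left it, along the tool's axes as they then stand; what a row does not reach is not made up. A row lasts 1/10 s, in which the tool goes at most 50 mm and 8.59 degrees, less where a joint would pass 70% of its speed; a pose out of reach is approached as far as the arm can. A call is refused whole if a number of a shift passes 5 or a number of a turn 0.15, either way. A call with a gripper value outside its range is refused whole. "claw" is the gripper's target within -1 to 1 (shut at 1, half-way at 0, fully open at -1), set as the call begins (left out, the last holds). The fingers move at their own pace and stop on an object; the grip force is fixed at half the most. Time passes only in rows, so rows that do not move let the fingers close. It gives the time, the measured TCP pose, the force and the opening at its end, in the units of the state.
- get_obs(): the state, without advancing time (a new reading comes with each control period).
- snapshot(name): name is "scene" or "top" or "wrist"; returns the picture (384x512x3 uint8, red, green, blue); there is no depth.
- calibration(name): a dict with "camera_matrix" (3x3 intrinsics, pixels), "eye" and "orientation" of the camera in the world; the wrist camera has in their place "tool_from_camera" (4x4, takes a point from camera to tool coordinates, whose origin is the TCP and whose axes are the flange's). Camera axes: x right, y up, looking along -z (the intrinsics and any distortion apply to the point x, -y, -z); pixel columns grow to the right and rows downward; lengths in m; the calibration is good to about 2 mm. A picture is of the moment at which its call begins: read the wrist's pose just before it. calibration takes no time and is no camera call.
- close_job(): hands the job in, once; it reports no verdict.
The state is a dict: "time": time; "joint_positions": joint angles; "qvel": joint speeds; "joint_torque": joint torques, N m; "tool_pos": TCP position; "ee_rot": TCP orientation; "wrist_force": force on the tool from outside, world axes, zero at the start; "wrist_torque": the same for the moment, N m; "width": finger opening in m.
Only numpy, scipy, OpenCV 4.12 (cv2) and the standard library are available. Lean on these libraries where they do the work, as an engineer would, in place of code of your own. Each camera call takes 0.05 s, during which the arm holds its last target. There are 200 camera calls.

TASK

Finish packing the small carton on the sloping stand: all three gift boxes (navy, green and red) must stand in it side by side, each right down on the carton's floor and square in it. The carton was set on the stand by hand, so feel or look for its end walls; the navy box already stands in it but takes up the middle, so make room for the others. Do not tip any box over, and leave the other things on the bench where they are.

Things in the scene. Friction and masses are not known exactly. Their poses are not given: they have to be found in the camera images.
- deck (a point): Middle of the sloping deck of the stand, at the height of the carton's inner floor (46 mm above the bench). Axes: z is square to the slope, leaning 30 deg from vertical to the stand's front (robot side); x runs up the slope, away from the robot; y is level, along the deck. This point is on the carton's middle line along x, but not at the middle of its length.
- stand: Plywood packing stand, 125 x 160 mm, fixed, its deck sloping 30 deg to the robot; origin at bench height under the deck point. On it an open brown carton, square to the deck and stuck fast: inside 60 mm along the deck's x, 128.5 mm along y, walls 4 mm thick, rising 28 mm above its floor. Where it stands along y is not reported: its middle is up to 10 mm either way from the deck point.
- navy_box_mid (a point): Centre of the navy gift box: 56 mm along its x, 48 mm along its y, 84 mm high along its z, rigid, lid closed, 0.25 kg. It starts loose in the carton, square on its floor, x along the deck's x, within 16 mm of the middle of the carton's length. The three boxes fit only in a row along y, in any order, 56 mm sides along the deck's x: 2.5 mm is to spare along y in all, 4 mm along x.
- green_box_mid (a point): Centre of the green gift box: 56 mm along its x, 42 mm along its y, 76 mm high along its z, closed and rigid, about 0.2 kg. It starts upright on the bench.
- red_box_mid (a point): Centre of the dark red gift box: 56 mm along its x, 36 mm along its y, 80 mm high along its z, closed and rigid, about 0.18 kg. It starts upright on the bench.
- glue_pot: White glue pot, 88 x 76 x 77 mm, origin under its centre; leave it alone.
- masking_tape: Roll of masking tape lying flat, 100 mm across, 25 mm high, origin under its centre; leave it alone.
- leather_weight: Dark brown leather-covered weight, 55 x 95 x 42 mm, origin under its centre; the one nearer the stand (another stands farther back); leave it alone.
- brass_weight: Turned brass weight with ball top, 59 mm across, 90 mm high, origin under its centre; the one nearer the stand (another stands farther back); leave it alone.
- sanding_block: Cork sanding block, 49 x 86 x 26 mm, origin under its centre; leave it alone.
- needle_tin: Dark green flat needle tin, 41 x 75 x 16 mm, origin under its centre; leave it alone.
There are look-alikes about, which are no part of the job. What is shaped like the part that bears green_box_mid but pink or purple is not meant.

How it is judged:
At the end, for the whole second after the job is handed in: Each of the three boxes is inside the carton, let go: underside within 3 mm of the carton's floor, z axis within 0.08 rad and x axis within 0.1 rad of the deck's, centre within 6 mm of the carton's middle line along x and no farther along y than the carton's end walls can be (z of navy_box_mid in the frame of deck between 0.038 and 0.045 m and x of navy_box_mid in the frame of deck between -0.006 and 0.006 m and y of navy_box_mid in the frame of deck between -0.05225 and 0.05225 m and angle between the z axis of each of navy_box_mid, green_box_mid, red_box_mid and the z axis of deck, either way round below 0.08 rad and angle between the x axis of each of navy_box_mid, green_box_mid, red_box_mid and the x axis of deck, either way round below 0.1 rad and z of green_box_mid in the frame of deck between 0.034 and 0.041 m and x of green_box_mid in the frame of deck between -0.006 and 0.006 m and y of green_box_mid in the frame of deck between -0.05525 and 0.05525 m and z of red_box_mid in the frame of deck between 0.036 and 0.043 m and x of red_box_mid in the frame of deck between -0.006 and 0.006 m and y of red_box_mid in the frame of deck between -0.05825 and 0.05825 m); the robot touches nothing.
It fails at once if a gift box is tipped over (angle between any of navy_box_mid, green_box_mid, red_box_mid's own z axis and vertical above 1.2 rad).
It fails at once if one of the other loose things (glue pot, tape, the two weights, sanding block, needle tin) is moved by more than 20 mm (distance of any of glue_pot, masking_tape, leather_weight, brass_weight, sanding_block, needle_tin from where it was at the start of the episode above 0.02 m).
It also fails if it takes over 67 s, if anything falls off the work surface, if the arm or the gripper's body presses on something with over 40 N, if the wrist force passes 120 N, or if a joint passes its speed limit or range.

## Working session

There is one attempt and no reset: what is moved stays moved. The work goes in short steps, Python scripts to look and compute and a tool call to move; the robot and the scene stay as the last step left them, time stands still between calls to the robot, and variables do not carry over. Pictures are saved under pics/ and viewed, about 8 in all and at most 12, crops included, and the job is handed in when it is done.

Besides the shell and the picture viewer there is one more tool, called after ">>>" as name(argument=value, ...), one argument or row to a line, values as JSON. step_arm: Moves the arm, as the interface text tells. Its arguments: {"type":"object","properties":{"increments":{"type":"string"},"claw":{"type":"number"}},"required":["increments"]}

```bash
mkdir -p pics; ls; python3 - <<'E'
from bench import *
import cv2,numpy as np
o=get_obs();print({k:np.round(v,3) for k,v in o.items()})
for n in("scene","top"):
    im=snapshot(n);cv2.imwrite(f"pics/{n}0.png",im[:,:,::-1]);print(n,calibration(n))
print(calibration("wrist"))
E
cd pics; python3 -c "
import cv2,numpy as np
a=cv2.imread('scene0.png');cv2.imwrite('s0.png',cv2.resize(a,(800,600),interpolation=cv2.INTER_CUBIC))
a=cv2.imread('top0.png');cv2.imwrite('t0.png',cv2.resize(a,(800,600),interpolation=cv2.INTER_CUBIC))"
```

```text
pics
{'time': np.float64(0.0), 'joint_positions': array([ 1.035,  0.088,  1.372, -0.   ,  1.684, -0.103]), 'qvel': array([-0.001,  0.002, -0.   ,  0.   , -0.001,  0.001]), 'joint_torque': array([-1.0000e-03, -3.4018e+01, -3.0243e+01,  7.2000e-02,  3.3000e-02,
       -0.0000e+00]), 'tool_pos': array([0.23 , 0.499, 0.204]), 'ee_rot': array([-3.139, -0.   ,  2.709]), 'wrist_force': array([-0.284,  0.041,  0.047]), 'wrist_torque': array([ 0.037, -0.013,  0.002]), 'width': np.float64(0.094)}
scene {'camera_matrix': array([[477.99507993,   0.        , 250.83666521],
       [  0.        , 477.99507993, 186.89226115],
       [  0.        ,   0.        ,   1.        ]]), 'eye': array([-0.10326086, -1.38609591,  0.97334022]), 'orientation': array([ 1.01724672, -0.01855011, -0.45095633])}
top {'camera_matrix': array([[471.94786711,   0.        , 250.7239236 ],
       [  0.        , 471.94786711, 193.29264757],
       [  0.        ,   0.        ,   1.        ]]), 'eye': array([ 0.38575885, -0.10325444,  1.55136712]), 'orientation': array([ 0.0942626 , -0.00714403, -1.56313634])}
{'camera_matrix': array([[305.0001933 ,   0.        , 254.35997646],
       [  0.        , 305.0001933 , 191.70679247],
       [  0.        ,   0.        ,   1.        ]]), 'tool_from_camera': array([[ 1.48657661e-03,  9.74009813e-01,  2.26500937e-01,
         6.63828152e-02],
       [ 9.99998790e-01, -1.55164861e-03,  1.09254117e-04,
         7.79428670e-04],
       [ 4.57864446e-04,  2.26500500e-01, -9.74010941e-01,
        -1.79239847e-01],
       [ 0.00000000e+00,  0.00000000e+00,  0.00000000e+00,
         1.00000000e+00]])}
```

View pics/t0.png

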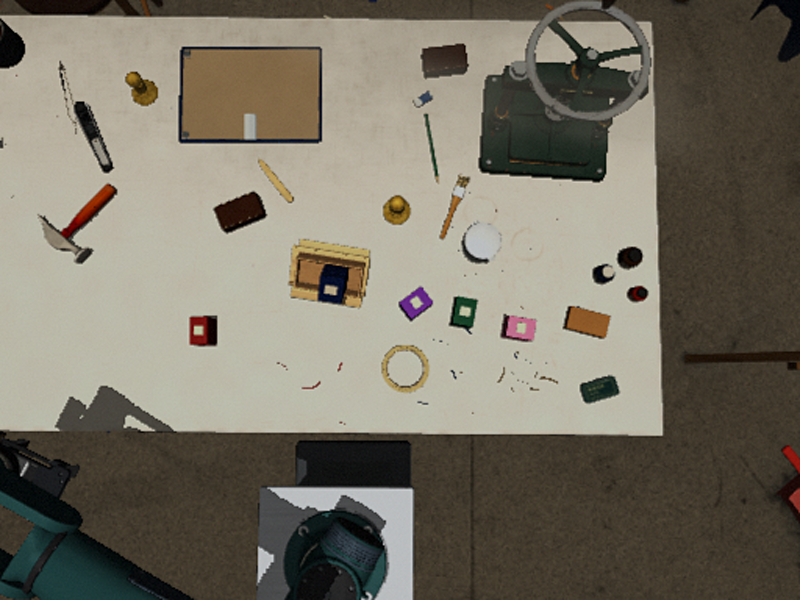

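View pics/s0.png

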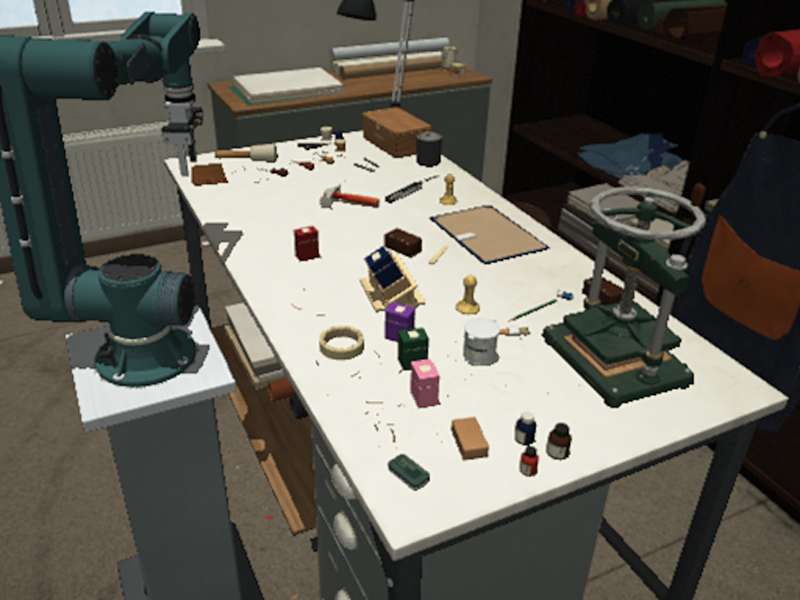

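```bash
python3 -c "
import bench,inspect
print([n for n in dir(bench) if not n.startswith('_')])"
```

```text
['IKError', 'calibration', 'close_job', 'get_obs', 'hold_point_z', 'snapshot']
```

The top view shows the stand at about (330,270) with the navy box at (332,285). Candidates for green are purple (415,303), green (464,312) and pink (519,327); only the one at (464,312) is green. The red box is at (203,330). I'll confirm in one enlarged crop.

```bash
cat > h.py <<'E'
import numpy as np,cv2
from scipy.spatial.transform import Rotation as Ro
from bench import *
def R(e): return Ro.from_euler('xyz',e).as_matrix()
def cam(n,o=None):
    c=calibration(n)
    if n!='wrist': return c['camera_matrix'],R(c['orientation']),np.array(c['eye'])
    T=np.array(c['tool_from_camera']);Rt=R(o['ee_rot'])
    return c['camera_matrix'],Rt@T[:3,:3],Rt@T[:3,3]+o['tool_pos']
def ray(C,u,v):
    K,Rc,e=C;d=Rc@np.array([(u-K[0,2])/K[0,0],-(v-K[1,2])/K[1,1],-1]);return e,d
def at_z(C,u,v,z):
    e,d=ray(C,u,v);return e+d*(z-e[2])/d[2]
def on_plane(C,u,v,p,n):
    e,d=ray(C,u,v);return e+d*((np.array(p)-e)@n)/(d@n)
def proj(C,p):
    K,Rc,e=C;q=Rc.T@(np.array(p)-e);return K[0,0]*q[0]/-q[2]+K[0,2],-K[1,1]*q[1]/-q[2]+K[1,2]
def tool(yaw,tilt=0.):
    "tool pose: jaws (y) along heading yaw, z down, leaning so that z=-deckz for tilt=pi/6"
    y=np.array([np.cos(yaw)*np.cos(tilt),np.sin(yaw)*np.cos(tilt),np.sin(tilt)])
    z=-np.array([-np.cos(yaw)*np.sin(tilt),-np.sin(yaw)*np.sin(tilt),np.cos(tilt)])
    return np.column_stack([np.cross(y,z),y,z])
def plan(p,Rt,n=None,src=None):
    "rows (equal) from current measured pose (or src) to p,Rt"
    o=get_obs();p0,R0=(o['tool_pos'],R(o['ee_rot'])) if src is None else src
    p0=np.array(p0)
    w=Ro.from_matrix(R0.T@Rt).as_rotvec();d=np.array(p)-p0
    n=n or int(max(np.ceil(np.linalg.norm(d)/.048),np.ceil(np.linalg.norm(w)/.145),1))
    print('n',n,'dist',np.round(d,4),'turn',np.round(w,3))
    Rc=R0.copy()
    for i in range(n):
        s=Rc.T@d/n*100;print(' '.join(f'{x:.2f}' for x in s),' '.join(f'{x:.3f}' for x in w/n),';',end='\n' if i%5==4 else ' ')
        Rc=Rc@Ro.from_rotvec(w/n).as_matrix()
    print()
def obs():
    o=get_obs();print(round(float(o['time']),2),np.round(o['tool_pos'],4),np.round(o['ee_rot'],3),'F',np.round(o['wrist_force'],1),'w',round(float(o['width']),4));return o
E
python3 - <<'E'
from h import *
a=cv2.imread('pics/top0.png')[148:222,118:348]
cv2.imwrite('pics/c0.png',cv2.resize(a,None,fx=3.4,fy=3.4,interpolation=cv2.INTER_CUBIC))
C=cam('top');s=.64
print('hp',hold_point_z)
for n,u,v,z in[('red',203,330,.08),('green',464,312,.076),('stand',330,270,.06),('purple',415,303,.076),('tape',405,368,.025),('brass',397,208,.05),('leather',240,211,.04),('pink',519,327,.076)]:
    print(n,at_z(C,u*s,v*s,z).round(3))
E
```

```text
hp 0.0188
red [0.466 0.263 0.08 ]
green [ 0.506 -0.258  0.076]
stand [0.591 0.014 0.06 ]
purple [ 0.524 -0.159  0.076]
tape [ 0.394 -0.141  0.025]
brass [ 0.723 -0.122  0.05 ]
leather [0.716 0.204 0.04 ]
pink [ 0.477 -0.368  0.076]
```

View pics/c0.png

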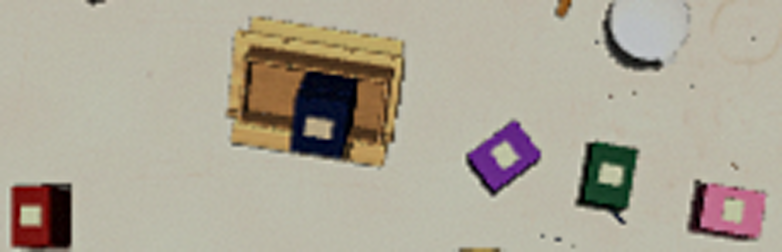

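Crop: green at (608,175), red at (30,215), both with long sides roughly along world x. The stand is turned about -0.16 rad. Now I'll move over the red box.

```bash
python3 - <<'E'
from h import *
plan([.455,.263,.2],tool(0.))
E
```

```text
n 8 dist [ 0.2246 -0.2359 -0.0044] turn [-2.000e-03  1.000e-03  1.138e+00]
-3.78 -1.50 0.06 -0.000 0.000 0.142 ; -3.96 -0.95 0.06 -0.000 0.000 0.142 ; -4.05 -0.38 0.06 -0.000 0.000 0.142 ; -4.07 0.20 0.06 -0.000 0.000 0.142 ; -4.00 0.78 0.06 -0.000 0.000 0.142 ;
-3.85 1.33 0.06 -0.000 0.000 0.142 ; -3.62 1.87 0.06 -0.000 0.000 0.142 ; -3.32 2.36 0.06 -0.000 0.000 0.142 ;
```

>>> step_arm(
  increments="-3.8 -1.5 0 0 0 0.14; -4 -1 0 0 0 0.14; -4 -0.4 0 0 0 0.14; -4 0.2 0 0 0 0.14; -4 0.8 0 0 0 0.14",
  claw=-1,
)

```text
time: 0.6
tool_pos: [0.3717, 0.3512, 0.205]
ee_rot: [-3.141, 0.0, 2.003]
wrist_force: [0.5, -0.1, 0.2]
width: 0.0939
```

>>> step_arm(
  increments="-3.9 1.3 0 0 0 0.14; -3.6 1.9 0 0 0 0.14; -3.3 2.4 0 0 0 0.14; 0 0 0 0 0 0; 0 0 0 0 0 0",
)

```text
time: 1.1
tool_pos: [0.4571, 0.2645, 0.2048]
ee_rot: [-3.14, 0.0, 1.588]
wrist_force: [0.1, 0.9, -0.6]
width: 0.0941
```

```bash
python3 - <<'E'
from h import *
o=obs();im=snapshot('wrist');cv2.imwrite('pics/w1.png',im[:,:,::-1]);print(np.round(o['joint_positions'],2))
hsv=cv2.cvtColor(im,cv2.COLOR_RGB2HSV)
m=(((hsv[...,0]<8)|(hsv[...,0]>172))&(hsv[...,1]>150)&(hsv[...,2]>60)).astype('u1')*255
n,l,st,c=cv2.connectedComponentsWithStats(m);i=1+np.argmax(st[1:,4]);print(st[i],c[i])
k=np.argwhere(l==i)[:,::-1].astype('f4');r=cv2.minAreaRect(k);b=cv2.boxPoints(r);print(b.round(1))
C=cam('wrist',o)
for u,v in b:print(at_z(C,u,v,.08).round(4))
E
```

```text
1.1 [0.4571 0.2645 0.2048] [-3.14   0.     1.588] F [ 0.1  0.9 -0.6] w 0.0941
[0.42 0.04 1.42 0.   1.68 0.4 ]
[ 238  160   54   34 1377] [264.74219317 175.99854757]
[[238. 160.]
 [291. 160.]
 [291. 193.]
 [238. 193.]]
[0.4393 0.2923 0.08  ]
[0.4923 0.2933 0.08  ]
[0.4938 0.2594 0.08  ]
[0.4395 0.2584 0.08  ]
```

View pics/w1.png

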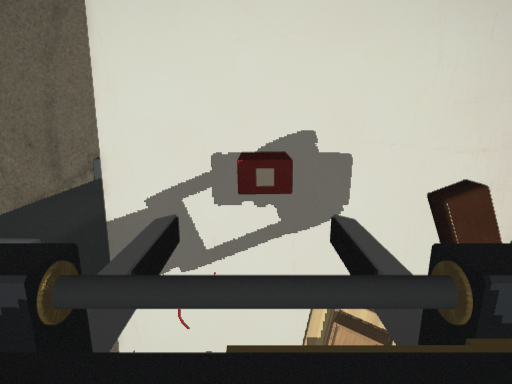

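Red top face spans cols 238–291, rows 160–193, giving a centre of about (0.466,0.276) and yaw of about 0.02. This agrees with the top view to about 4 mm. Next I'll look at the carton square to the slope.

```bash
python3 - <<'E'
from h import *
C=cam('top');p=at_z(C,211.5,175,.05);print(p.round(3))
Rt=tool(-.16,np.pi/6)
plan(p+[0,.02,0]-Rt[:,2]*.2,Rt)
E
```

```text
[0.586 0.013 0.05 ]
n 5 dist [ 0.0303 -0.216   0.0182] turn [-0.524 -0.047  0.175]
-4.33 0.53 -0.37 -0.105 -0.009 0.035 ; -4.31 0.71 -0.26 -0.105 -0.009 0.035 ; -4.29 0.88 -0.14 -0.105 -0.009 0.035 ; -4.25 1.04 0.00 -0.105 -0.009 0.035 ; -4.21 1.18 0.16 -0.105 -0.009 0.035 ;
```

>>> step_arm(
  increments="-4.3 0.5 -0.4 -0.105 -0.009 0.035; -4.3 0.7 -0.3 -0.105 -0.009 0.035; -4.3 0.9 -0.1 -0.105 -0.009 0.035; -4.3 1 0 -0.105 -0.009 0.035; -4.2 1.2 0.2 -0.105 -0.009 0.035",
)

```text
time: 1.65
tool_pos: [0.4866, 0.0494, 0.2246]
ee_rot: [2.61, -0.002, 1.413]
wrist_force: [-0.1, 0.3, 0.3]
width: 0.0937
```

>>> step_arm(
  increments="0 0 0 0 0 0; 0 0 0 0 0 0; 0 0 0 0 0 0",
)

```text
time: 1.95
tool_pos: [0.4874, 0.0507, 0.2245]
ee_rot: [2.615, -0.003, 1.413]
wrist_force: [-0.2, 0.7, -0.5]
width: 0.0938
```

```bash
python3 - <<'E'
from h import *
o=obs();im=snapshot('wrist');cv2.imwrite('pics/w2r.png',im[:,:,::-1])
cv2.imwrite('pics/w2.png',cv2.resize(im[:300,90:430,::-1],None,fx=2,fy=2,interpolation=cv2.INTER_CUBIC))
np.savez('w2.npz',p=o['tool_pos'],e=o['ee_rot'])
E
```

```text
1.95 [0.4874 0.0507 0.2245] [ 2.615 -0.003  1.413] F [-0.2  0.7 -0.5] w 0.0938
```

View pics/w2.png

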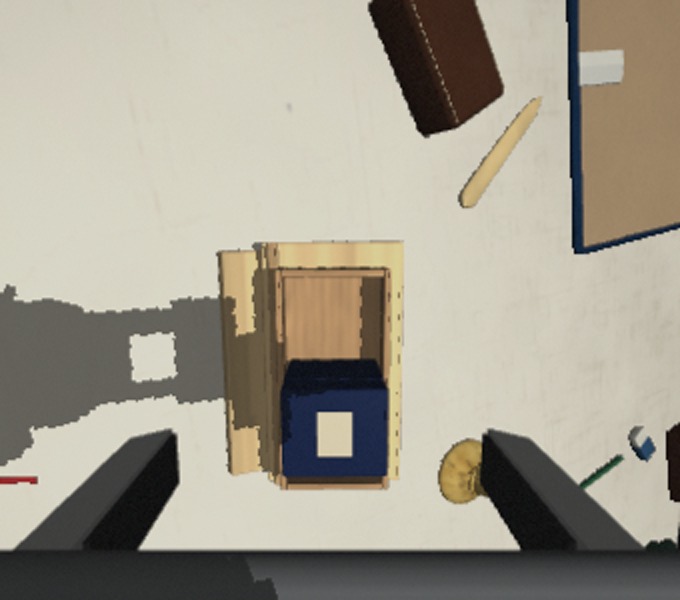

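```bash
python3 - <<'E'
import cv2
a=cv2.imread('pics/w2r.png')[118:250,196:296]
a=cv2.convertScaleAbs(cv2.resize(a,None,fx=4.5,fy=4.5,interpolation=cv2.INTER_NEAREST),alpha=1.3,beta=10)
cv2.imwrite('pics/w2c.png',a);print(a.shape)
E
```

```text
(594, 450, 3)
```

View pics/w2c.png

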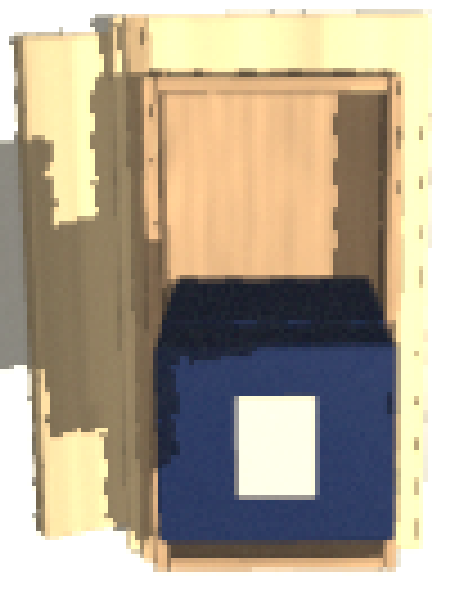

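The carton's wall-top outer corners in the crop are about (148,75), (399,75), (154,571), (395,571). The navy top face is rows 343–540, cols 160–396, and its floor edge is at row 278. I'll fit a model to these.

```bash
cat > fit.py <<'E'
from h import *
from scipy.optimize import least_squares
d=np.load('w2.npz');C=cam('wrist',dict(tool_pos=d['p'],ee_rot=d['e']))
px=lambda a:np.array(a)/4.5+[196,118]-.5
W=[((-34,68.25,28),(148,75)),((34,68.25,28),(399,75)),((-34,-68.25,28),(154,571)),((34,-68.25,28),(395,571)),
((-30,64.25,28),(160,92)),((30,64.25,28),(387,92))]
N=[((-28,24,84),(159,343)),((28,24,84),(396,343)),((-28,-24,84),(161,540)),((28,-24,84),(394,540)),((28,24,0),(369,278)),((-28,24,0),(180,278))]
def world(q,l):
    Rt=tool(q[2],np.pi/6);B=np.column_stack([Rt[:,1],Rt[:,0],-Rt[:,2]])
    return np.array([q[0],q[1],.046])+B@(np.array(l)/1000.)
def res(q):
    r=[]
    for l,p in W:r+=list(np.array(proj(C,world(q,l)))-px(p))
    for l,p in N:r+=list(np.array(proj(C,world(q,np.array(l)+[q[4],q[3],0])))-px(p))
    return r
if __name__=='__main__':
    s=least_squares(res,[.586,.013,-.16,-20,0],x_scale=[.01,.01,.1,10,1]);print(s.x.round(4));print(np.reshape(s.fun,(-1,2)).round(1).tolist())
E
python3 fit.py
```

```text
[  0.5892   0.0177  -0.1567 -13.2839   0.2653]
[[-1.3, 0.1], [1.7, 0.1], [-0.3, 0.2], [0.2, 0.1], [-0.4, -0.1], [0.8, -0.2], [-1.0, 0.1], [1.1, 0.0], [-0.6, 0.5], [0.6, 0.4], [0.7, -0.6], [-0.7, -0.5]]
```

Fit residuals are about 1 px. Carton centre is at (0.589,0.018), yaw -0.157, and navy sits 13 mm toward -y, leaving about 53 mm free on the +y side. Plan: red to the +y end, slide navy against it, then green last in the -y gap. First, grasp red.

```bash
python3 - <<'E'
from h import *
T=tool(.018);p1=[.4665,.276,.11]
plan(p1,T)
plan([.4665,.276,.036],T,src=(p1,T))
E
```

```text
n 6 dist [-0.0212  0.2253 -0.1145] turn [ 0.525  0.043 -0.172]
3.65 -1.77 1.19 0.088 0.007 -0.029 ; 3.69 -1.56 1.36 0.088 0.007 -0.029 ; 3.72 -1.33 1.51 0.088 0.007 -0.029 ; 3.74 -1.08 1.65 0.088 0.007 -0.029 ; 3.75 -0.82 1.76 0.088 0.007 -0.029 ;
3.76 -0.56 1.84 0.088 0.007 -0.029 ; 
n 2 dist [ 0.     0.    -0.074] turn [0. 0. 0.]
0.00 0.00 3.70 0.000 0.000 0.000 ; 0.00 0.00 3.70 0.000 0.000 0.000 ;
```

>>> step_arm(
  increments="3.65 -1.8 1.2 0.088 0.007 -0.029; 3.7 -1.6 1.3 0.088 0.007 -0.029; 3.7 -1.3 1.5 0.088 0.007 -0.029; 3.75 -1.1 1.65 0.088 0.007 -0.029; 3.75 -0.8 1.75 0.088 0.007 -0.029",
)

```text
time: 2.5
tool_pos: [0.4694, 0.2406, 0.1281]
ee_rot: [3.059, 0.008, 1.562]
wrist_force: [0.7, 0.6, 0.4]
width: 0.0939
```

>>> step_arm(
  increments="3.75 -0.55 1.85 0.088 0.007 -0.029; 0 0 0 0 0 0; 0 0 0 0 0 0; 0 0 0 0 0 0",
)

```text
time: 2.9
tool_pos: [0.4662, 0.2746, 0.1102]
ee_rot: [-3.14, 0.002, 1.588]
wrist_force: [-0.3, -0.6, -0.1]
width: 0.0942
```

```bash
python3 - <<'E'
from h import *
o=obs();im=snapshot('wrist')
hsv=cv2.cvtColor(im,cv2.COLOR_RGB2HSV)
m=(((hsv[...,0]<8)|(hsv[...,0]>172))&(hsv[...,1]>150)&(hsv[...,2]>60)).astype('u1')*255
n,l,st,c=cv2.connectedComponentsWithStats(m);i=1+np.argmax(st[1:,4])
k=np.argwhere(l==i)[:,::-1].astype('f4');b=cv2.boxPoints(cv2.minAreaRect(k));print(b.round(1))
C=cam('wrist',o)
for u,v in b:print(at_z(C,u,v,.08).round(4))
plan([.4665,.276,.036],tool(.018))
E
```

```text
2.9 [0.4662 0.2746 0.1102] [-3.140e+00  2.000e-03  1.588e+00] F [-0.3 -0.6 -0.1] w 0.0942
[[216.9 190.9]
 [293.  189.2]
 [294.  235. ]
 [217.9 236.7]]
[0.4388 0.2922 0.08  ]
[0.4923 0.2945 0.08  ]
[0.4947 0.2603 0.08  ]
[0.4392 0.2578 0.08  ]
n 2 dist [ 0.0002  0.0018 -0.075 ] turn [ 0.     0.001 -0.002]
0.09 0.01 3.75 0.000 0.001 -0.001 ; 0.09 0.01 3.75 0.000 0.001 -0.001 ;
```

>>> step_arm(
  increments="0.1 0 3.7 0 0 -0.012; 0.1 0 3.7 0 0 0; 0 0 0 0 0 0; 0 0 0 0 0 0",
)

```text
time: 3.35
tool_pos: [0.4657, 0.2755, 0.0369]
ee_rot: [-3.14, 0.002, 1.598]
wrist_force: [0.3, 0.2, 1.3]
width: 0.0937
```

>>> step_arm(
  increments="0 0 0 0 0 0; 0 0 0 0 0 0; 0 0 0 0 0 0; 0 0 0 0 0 0; 0 0 0 0 0 0",
  claw=1,
)

```text
time: 3.85
tool_pos: [0.4659, 0.2761, 0.0357]
ee_rot: [-3.139, 0.002, 1.599]
wrist_force: [1.4, 0.8, 0.7]
width: 0.0577
```

```bash
cat >> h.py <<'E'
CQ=[.5892,.0177,-.1567]
def deckB(q=None):
    q=q or CQ;Rt=tool(q[2],np.pi/6);return np.column_stack([Rt[:,1],Rt[:,0],-Rt[:,2]]),np.array([q[0],q[1],.046])
def dk(x,y,z,q=None):
    B,c=deckB(q);return c+B@np.array([x,y,z])
def tod(p,q=None):
    B,c=deckB(q);return B.T@(np.array(p)-c)
DT=tool(CQ[2],np.pi/6)
E
python3 - <<'E'
from h import *
o=obs()
lift=[.466,.276,.14]
plan(lift,R(o['ee_rot']))
# red: its bottom is tcp-z below; above left side, y=+36 (range of centre 46.25 wall .. )
plan(dk(0,.037,.036+.05),DT,src=(lift,R(o['ee_rot'])))
print(tod(lift),dk(0,.037,.086))
E
```

```text
3.85 [0.4659 0.2761 0.0357] [-3.139e+00  2.000e-03  1.599e+00] F [1.4 0.8 0.7] w 0.0577
n 3 dist [ 1.000e-04 -1.000e-04  1.043e-01] turn [0. 0. 0.]
-0.01 -0.01 -3.48 0.000 0.000 0.000 ; -0.01 -0.01 -3.48 0.000 0.000 0.000 ; -0.01 -0.01 -3.48 0.000 0.000 0.000 ; 
n 5 dist [ 0.0865 -0.215  -0.0195] turn [-0.524 -0.046  0.181]
-4.35 1.61 0.40 -0.105 -0.009 0.036 ; -4.28 1.71 0.61 -0.105 -0.009 0.036 ; -4.21 1.79 0.83 -0.105 -0.009 0.036 ; -4.14 1.84 1.06 -0.105 -0.009 0.036 ; -4.06 1.87 1.29 -0.105 -0.009 0.036 ;

[-0.0932967   0.23590869  0.16240673] [0.55250105 0.06095722 0.12047818]
```

>>> step_arm(
  increments="0 0 0 0 0 0; 0 0 0 0 0 0; 0 0 -3.5 0 0 0; 0 0 -3.5 0 0 0; 0 0 -3.5 0 0 0",
)

```text
time: 4.35
tool_pos: [0.4649, 0.2759, 0.1401]
ee_rot: [-3.136, 0.003, 1.599]
wrist_force: [0.0, -0.2, -1.2]
width: 0.0558
```

>>> step_arm(
  increments="-4.35 1.6 0.2 -0.105 -0.009 0.036; -4.3 1.7 0.4 -0.105 -0.009 0.036; -4.2 1.8 0.6 -0.105 -0.009 0.036; -4.15 1.85 0.8 -0.105 -0.009 0.036; -4 1.85 1 -0.105 -0.009 0.036",
)

```text
time: 4.85
tool_pos: [0.5494, 0.0605, 0.1317]
ee_rot: [2.615, -0.0, 1.415]
wrist_force: [0.5, -0.9, -2.1]
width: 0.056
```

>>> step_arm(
  increments="0 0 0 0 0 0; 0 0 0 0 0 0; 0 0 0 0 0 0",
)

```text
time: 5.15
tool_pos: [0.55, 0.0628, 0.1325]
ee_rot: [2.618, -0.001, 1.416]
wrist_force: [0.7, -0.1, -1.5]
width: 0.0559
```

```bash
python3 - <<'E'
from h import *
o=obs();print(tod(o['tool_pos']).round(4));print(Ro.from_matrix(R(o['ee_rot']).T@DT).as_rotvec().round(3))
im=snapshot('wrist');cv2.imwrite('pics/w3.png',im[:,:,::-1])
plan(dk(0,.0375,.036+.012),DT)
E
```

```text
5.15 [0.55   0.0628 0.1325] [ 2.618e+00 -1.000e-03  1.416e+00] F [ 0.7 -0.1 -1.5] w 0.0559
[0.0037 0.0384 0.0978]
[-0.    -0.002  0.001]
n 2 dist [ 0.021  -0.0046 -0.0453] turn [ 0.    -0.003  0.002]
-0.07 -0.20 2.50 0.000 -0.001 0.001 ; -0.07 -0.20 2.50 0.000 -0.001 0.001 ;
```

View pics/w3.png

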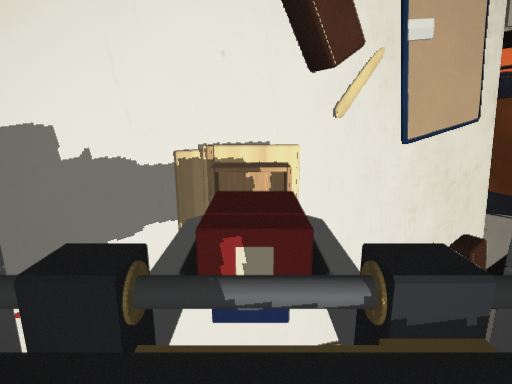

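```bash
python3 - <<'E'
from h import *
o=get_obs();C=cam('wrist',o)
for l in[(-34,68.25,28),(34,68.25,28),(-30,64.25,28),(30,64.25,28)]:print(l,np.round(proj(C,dk(*np.array(l)/1e3)),1))
# held red bottom +y edge
Rt=R(o['ee_rot']);
for x in(-28,28):
  for z in(36,-44):print('red',x,z,np.round(proj(C,o['tool_pos']+Rt@(np.array([18,x,z])/1e3)),1))
im=cv2.imread('pics/w3.png');
cv2.imwrite('pics/w3c.png',cv2.resize(im[140:230,195:310],None,fx=6,fy=6,interpolation=cv2.INTER_NEAREST))
E
```

```text
(-34, 68.25, 28) [209.2 166.8]
(34, 68.25, 28) [291.6 167.1]
(-30, 64.25, 28) [214.2 171.6]
(30, 64.25, 28) [286.7 171.9]
red -28 36 [216.7 189.3]
red -28 -44 [196.  226.7]
red 28 36 [294.  189.4]
red 28 -44 [315.4 226.9]
```

View pics/w3c.png

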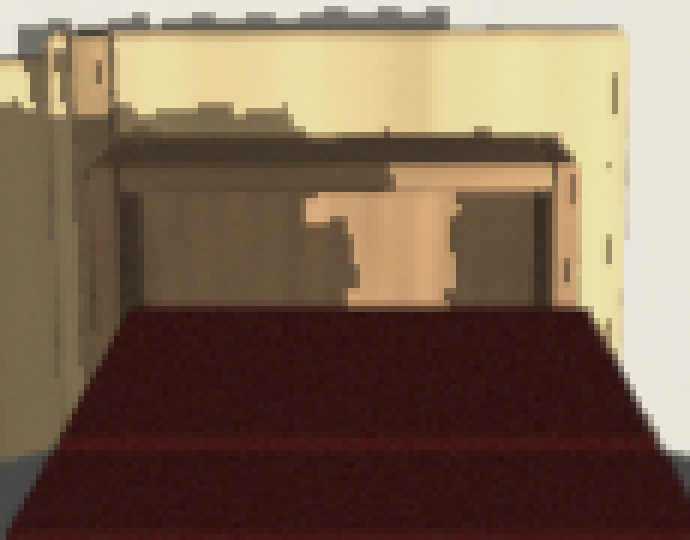

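The red bottom edge (cols 216.7–292.8) and carton corners (209.7/291.2, row 166.7) match the model within 1 px, so I'll lower it.

>>> step_arm(
  increments="-0.05 -0.35 1 0 0 0; 0 0 2 0 0 0; 0 0 2 0 0 0; 0 0 0 0 0 0; 0 0 0 0 0 0",
)

```text
time: 5.7
tool_pos: [0.571, 0.0587, 0.0864]
ee_rot: [2.62, -0.0, 1.416]
wrist_force: [-0.4, 0.5, -0.4]
width: 0.0562
```

```bash
cat >> h.py <<'E'
def rep():
    o=obs();B,c=deckB();print('deck',(tod(o['tool_pos'])*1e3).round(1),'Fdeck',(B.T@o['wrist_force']).round(1),'Td',(B.T@o['wrist_torque']).round(2),'rot',Ro.from_matrix(R(o['ee_rot']).T@DT).as_rotvec().round(3));return o
E
python3 -c "
from h import *
rep()"
```

```text
5.7 [0.571  0.0587 0.0864] [ 2.62  -0.     1.416] F [-0.4  0.5 -0.4] w 0.0562
deck [-0.9 37.7 47.1] Fdeck [-0.6  0.4 -0.1] Td [-0.05  0.38  0.06] rot [-0.002 -0.001  0.002]
```

>>> step_arm(
  increments="0 0.08 0.5 0 0 0; 0 0 0.4 0 0 0; 0 0 0.1 0 0 0; 0 0 0 0 0 0; 0 0 0 0 0 0",
)

```text
time: 6.2
tool_pos: [0.5769, 0.0572, 0.0789]
ee_rot: [2.618, -0.001, 1.416]
wrist_force: [0.4, -0.8, -1.0]
width: 0.056
```

```bash
python3 -c "
from h import *
rep()"
```

```text
6.2 [0.5769 0.0572 0.0789] [ 2.618e+00 -1.000e-03  1.416e+00] F [ 0.4 -0.8 -1. ] w 0.056
deck [ 0.6 37.1 37.7] Fdeck [-0.1 -0.7 -1.1] Td [-0.03  0.4   0.04] rot [ 0.    -0.001  0.001]
```

>>> step_arm(
  increments="0.4 0 0 0 0 0; 0.3 0 0 0 0 0; 0.1 0 0 0 0 0; 0 0 0 0 0 0",
)

```text
time: 6.6
tool_pos: [0.5782, 0.0655, 0.0789]
ee_rot: [2.618, -0.001, 1.416]
wrist_force: [-0.8, -0.3, -1.5]
width: 0.0557
```

>>> step_arm(
  increments="0.1 0 0 0 0 0; 0 0 0 0 0 0; 0 0 0 0 0 0",
)

```text
time: 6.9
tool_pos: [0.5783, 0.0661, 0.0787]
ee_rot: [2.618, -0.001, 1.416]
wrist_force: [-0.6, 0.1, -1.3]
width: 0.056
```

>>> step_arm(
  increments="0.1 0 0 0 0 0; 0 0 0 0 0 0; 0 0 0 0 0 0",
)

```text
time: 7.2
tool_pos: [0.5783, 0.0663, 0.0788]
ee_rot: [2.618, 0.001, 1.415]
wrist_force: [-1.7, -4.0, 0.7]
width: 0.0561
```

```bash
python3 -c "
from h import *
rep()"
```

```text
7.2 [0.5783 0.0663 0.0788] [2.618e+00 1.000e-03 1.415e+00] F [-1.7 -4.   0.7] w 0.0561
deck [ 0.5 46.3 37.5] Fdeck [-0.6 -4.3  1.2] Td [-0.98  0.45  0.1 ] rot [-0.     0.     0.002]
```

Wall felt at TCP y = 46.3 mm; the model says 46.25. Lower red to the floor.

>>> step_arm(
  increments="-0.06 0 0.1 0 0 0; 0 0 0.05 0 0 0; 0 0 0 0 0 0; 0 0 0 0 0 0",
)

```text
time: 7.6
tool_pos: [0.5792, 0.0661, 0.0776]
ee_rot: [2.618, -0.0, 1.416]
wrist_force: [-0.7, -4.4, 0.2]
width: 0.056
```

>>> step_arm(
  increments="0 0 0.07 0 0 0; 0 0 0 0 0 0; 0 0 0 0 0 0",
)

```text
time: 7.9
tool_pos: [0.5796, 0.0661, 0.0771]
ee_rot: [2.618, 0.0, 1.416]
wrist_force: [-1.4, -4.6, 0.9]
width: 0.0555
```

```bash
python3 -c "
from h import *
rep()"
```

```text
7.9 [0.5796 0.0661 0.0771] [2.618 0.    1.416] F [-1.4 -4.6  0.9] w 0.0555
deck [ 0.8 46.3 35.5] Fdeck [-0.1 -4.8  1.1] Td [-1.09  0.39  0.16] rot [ 0.    -0.001  0.001]
```

>>> step_arm(
  increments="-0.03 0 0.1 0 0 0; 0 0 0 0 0 0; 0 0 0 0 0 0",
)

```text
time: 8.2
tool_pos: [0.5796, 0.066, 0.0771]
ee_rot: [2.618, -0.0, 1.416]
wrist_force: [-8.3, -2.9, 8.4]
width: 0.056
```

>>> step_arm(
  increments="0 0 0.1 0 0 0; 0 0 0 0 0 0; 0 0 0 0 0 0",
)

```text
time: 8.5
tool_pos: [0.5796, 0.066, 0.0771]
ee_rot: [2.619, -0.0, 1.416]
wrist_force: [-15.7, -4.1, 14.1]
width: 0.0561
```

```bash
python3 -c "
from h import *
rep()"
```

```text
8.5 [0.5796 0.066  0.0771] [ 2.619 -0.     1.416] F [-15.7  -4.1  14.1] w 0.0561
deck [ 0.8 46.2 35.4] Fdeck [-5.8 -6.5 19.6] Td [-1.17  1.71  0.2 ] rot [-0.001 -0.001  0.001]
```

Red is on the floor (20 N felt). Release, then slide the open fingers along to navy.

>>> step_arm(
  increments="-0.05 -0.05 -0.2 0 0 0; 0 0 0 0 0 0; 0 0 0 0 0 0; 0 0 0 0 0 0; 0 0 0 0 0 0",
  claw=-1,
)

```text
time: 9.0
tool_pos: [0.5789, 0.0658, 0.0763]
ee_rot: [2.619, -0.001, 1.416]
wrist_force: [-0.1, 0.9, 0.5]
width: 0.0921
```

>>> step_arm(
  increments="0 0 0 0 0 0; 0 0 0 0 0 0; -3 0 -0.1 0 0 0; -2.9 0 0 0 0 0; 0 0 0 0 0 0",
)

```text
time: 9.5
tool_pos: [0.5689, 0.005, 0.0773]
ee_rot: [2.618, -0.0, 1.412]
wrist_force: [0.0, 0.6, -0.5]
width: 0.0938
```

>>> step_arm(
  increments="0 0 0 0 0 0; 0 0 0 0 0 0; 0 0 0 0 0 0; 0 0 0 0 0 0; 0 0 0 0 0 0",
  claw=1,
)

```text
time: 10.0
tool_pos: [0.5694, 0.0081, 0.0774]
ee_rot: [2.618, -0.001, 1.417]
wrist_force: [0.3, 0.3, 0.3]
width: 0.0575
```

>>> step_arm(
  increments="0 0 0 0 0 0; 0 0 0 0 0 0",
)

```text
time: 10.2
tool_pos: [0.5692, 0.0078, 0.0773]
ee_rot: [2.619, -0.001, 1.416]
wrist_force: [0.1, 1.8, -0.4]
width: 0.0557
```

```bash
python3 -c "
from h import *
rep()"
```

```text
10.2 [0.5692 0.0078 0.0773] [ 2.619e+00 -1.000e-03  1.416e+00] F [ 0.1  1.8 -0.4] w 0.0557
deck [ -0.1 -12.9  36.2] Fdeck [-0.4  1.8 -0.3] Td [0.11 0.35 0.02] rot [-0.001 -0.002  0.001]
```

>>> step_arm(
  increments="0 0 -0.15 0 0 0; 0.8 0 0 0 0 0; 0.7 0 0 0 0 0; 0 0 0 0 0 0; 0 0 0 0 0 0",
)

```text
time: 10.7
tool_pos: [0.5707, 0.0228, 0.0783]
ee_rot: [2.619, -0.0, 1.417]
wrist_force: [0.2, 0.9, -2.0]
width: 0.0557
```

>>> step_arm(
  increments="0.1 0 0 0 0 0; 0 0 0 0 0 0; 0 0 0 0 0 0",
)

```text
time: 11.0
tool_pos: [0.571, 0.0232, 0.0788]
ee_rot: [2.618, -0.001, 1.415]
wrist_force: [0.3, -0.5, -2.8]
width: 0.0557
```

>>> step_arm(
  increments="0.1 0 0 0 0 0; 0 0 0 0 0 0; 0 0 0 0 0 0",
)

```text
time: 11.3
tool_pos: [0.5712, 0.0243, 0.0788]
ee_rot: [2.618, -0.001, 1.416]
wrist_force: [-0.5, -0.5, -2.7]
width: 0.0561
```

```bash
python3 -c "
from h import *
rep()"
```

```text
11.3 [0.5712 0.0243 0.0788] [ 2.618e+00 -1.000e-03  1.416e+00] F [-0.5 -0.5 -2.7] w 0.0561
deck [ 0.1  3.7 37.8] Fdeck [-1.7 -0.6 -2.1] Td [-0.09  0.57  0.05] rot [-0.    -0.001  0.001]
```

>>> step_arm(
  increments="0.1 0 0 0 0 0; 0 0 0 0 0 0; 0 0 0 0 0 0",
)

```text
time: 11.6
tool_pos: [0.5714, 0.0254, 0.0788]
ee_rot: [2.618, -0.001, 1.416]
wrist_force: [0.3, 0.7, -1.8]
width: 0.0561
```

>>> step_arm(
  increments="0.1 0 0 0 0 0; 0 0 0 0 0 0; 0 0 0 0 0 0",
)

```text
time: 11.9
tool_pos: [0.5714, 0.0256, 0.0788]
ee_rot: [2.618, 0.001, 1.416]
wrist_force: [-2.6, -4.0, -0.9]
width: 0.0555
```

```bash
python3 -c "
from h import *
rep()"
```

```text
11.9 [0.5714 0.0256 0.0788] [2.618e+00 1.000e-03 1.416e+00] F [-2.6 -4.  -0.9] w 0.0555
deck [ 0.1  5.  37.8] Fdeck [-2.1 -4.4  0.2] Td [-0.91  0.63  0.15] rot [-0.     0.     0.002]
```

>>> step_arm(
  increments="0.06 0 0.1 0 0 0; 0 0 0.1 0 0 0; 0 0 0 0 0 0; 0 0 0 0 0 0",
)

```text
time: 12.3
tool_pos: [0.5723, 0.0255, 0.0777]
ee_rot: [2.618, 0.002, 1.415]
wrist_force: [-6.4, -6.2, 3.1]
width: 0.056
```

>>> step_arm(
  increments="0 0 0.1 0 0 0; 0 0 0 0 0 0; 0 0 0 0 0 0",
)

```text
time: 12.6
tool_pos: [0.5724, 0.0255, 0.0776]
ee_rot: [2.619, 0.002, 1.415]
wrist_force: [-14.5, -5.5, 10.2]
width: 0.0559
```

```bash
python3 -c "
from h import *
rep()"
```

```text
12.6 [0.5724 0.0255 0.0776] [2.619e+00 2.000e-03 1.415e+00] F [-14.5  -5.5  10.2] w 0.0559
deck [ 0.3  5.1 36.3] Fdeck [-6.6 -7.7 15.6] Td [-1.33  1.43  0.24] rot [-0.001  0.001  0.002]
```

Navy is down against red. Release and go to green.

>>> step_arm(
  increments="-0.1 -0.05 -0.25 0 0 0; 0 0 0 0 0 0; 0 0 0 0 0 0; 0 0 0 0 0 0; 0 0 0 0 0 0",
  claw=-1,
)

```text
time: 13.1
tool_pos: [0.5714, 0.0262, 0.078]
ee_rot: [2.618, -0.001, 1.416]
wrist_force: [0.2, -0.8, -0.1]
width: 0.0918
```

>>> step_arm(
  increments="0 0 0 0 0 0; 0 0 -4 0 0 0; 0 0 -4 0 0 0; 0 0 -2 0 0 0; 0 0 0 0 0 0",
)

```text
time: 13.6
tool_pos: [0.5233, 0.034, 0.1693]
ee_rot: [2.61, -0.002, 1.416]
wrist_force: [0.6, -0.1, 0.1]
width: 0.0941
```

```bash
python3 - <<'E'
from h import *
rep()
im=snapshot('wrist');cv2.imwrite('pics/w4.png',im[:,:,::-1])
plan([.505,-.262,.17],tool(-.157))
E
```

```text
13.6 [0.5233 0.034  0.1693] [ 2.610e+00 -2.000e-03  1.416e+00] F [ 0.6 -0.1  0.1] w 0.0941
deck [  3.1   5.8 140.6] Fdeck [ 0.6 -0.  -0.2] Td [-0.05  0.29  0.01] rot [ 0.008 -0.003  0.001]
n 7 dist [-0.0176 -0.2958  0.0035] turn [ 0.527 -0.002  0.002]
-4.21 0.38 0.16 0.075 -0.000 0.000 ; -4.21 0.39 0.13 0.075 -0.000 0.000 ; -4.21 0.40 0.10 0.075 -0.000 0.000 ; -4.21 0.40 0.07 0.075 -0.000 0.000 ; -4.21 0.41 0.04 0.075 -0.000 0.000 ;
-4.21 0.41 0.01 0.075 -0.000 0.000 ; -4.21 0.41 -0.02 0.075 -0.000 0.000 ;
```

View pics/w4.png

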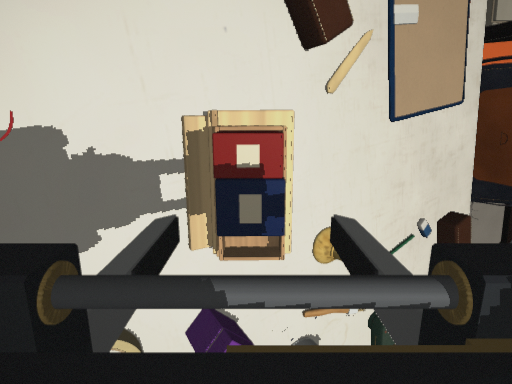

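Red (row 155) and navy (row 207) stand side by side at the +y end, with the gap open at the -y end (rows 237–258).

>>> step_arm(
  increments="-4.2 0.4 0.1 0.075 0 0; -4.2 0.4 0.1 0.075 0 0; -4.2 0.4 0.1 0.075 0 0; -4.2 0.4 0.1 0.075 0 0; -4.2 0.4 0 0.075 0 0",
)

```text
time: 14.15
tool_pos: [0.5085, -0.1788, 0.1656]
ee_rot: [2.999, -0.002, 1.415]
wrist_force: [0.2, 1.3, 0.1]
width: 0.094
```

>>> step_arm(
  increments="-4.2 0.4 0 0.075 0 0; -4.2 0.4 0 0.075 0 0; 0 0 0 0 0 0; 0 0 0 0 0 0; 0 0 0 0 0 0",
)

```text
time: 14.65
tool_pos: [0.5038, -0.2601, 0.1676]
ee_rot: [-3.138, -0.002, 1.416]
wrist_force: [-0.3, 0.4, -0.1]
width: 0.0938
```

```bash
python3 - <<'E'
from h import *
o=obs();im=snapshot('wrist');cv2.imwrite('pics/w5.png',im[:,:,::-1])
hsv=cv2.cvtColor(im,cv2.COLOR_RGB2HSV)
m=((hsv[...,0]>55)&(hsv[...,0]<90)&(hsv[...,1]>100)&(hsv[...,2]>45)).astype('u1')*255
n,l,st,c=cv2.connectedComponentsWithStats(m);i=1+np.argmax(st[1:,4]);print(st[i],n)
k=np.argwhere(l==i)[:,::-1].astype('f4');b=cv2.boxPoints(cv2.minAreaRect(k));print(b.round(1).tolist())
C=cam('wrist',o);P=np.array([at_z(C,u,v,.076) for u,v in b]);print(P.round(4),P.mean(0).round(4))
for i in range(4):d=P[(i+1)%4]-P[i];print(np.linalg.norm(d).round(4),np.arctan2(d[1],d[0]).round(3))
E
```

```text
14.65 [ 0.5038 -0.2601  0.1676] [-3.138e+00 -2.000e-03  1.416e+00] F [-0.3  0.4 -0.1] w 0.0938
[ 232  169   60   41 1063] 36
[[231.10000610351562, 207.89999389648438], [232.0, 168.39999389648438], [291.20001220703125, 169.8000030517578], [290.29998779296875, 209.3000030517578]]
[[ 0.4796 -0.2684  0.076 ]
 [ 0.4866 -0.2324  0.076 ]
 [ 0.5389 -0.2417  0.076 ]
 [ 0.5334 -0.2781  0.076 ]] [ 0.5096 -0.2551  0.076 ]
0.0368 1.378
0.0531 -0.176
0.0368 -1.72
0.0547 2.965
```

View pics/w5.png

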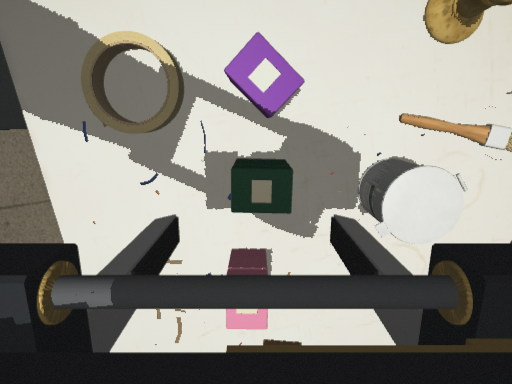

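Green top face spans cols 232–292, rows 169–213, centre (262,191). The pink box at (247,310) and glue pot at (415,200) are clear of the fingers.

```bash
python3 - <<'E'
from h import *
o=obs();C=cam('wrist',o)
for uv in[(232,169),(292,170.3),(292,213.5),(232,212.5),(262,191)]:print(at_z(C,*uv,.076).round(4))
p=at_z(C,262,191,.076)
plan([p[0],p[1],.095],tool(-.17));plan([p[0],p[1],.036],tool(-.17),src=([p[0],p[1],.095],tool(-.17)))
E
```

```text
14.7 [ 0.5039 -0.2598  0.1684] [-3.140e+00 -1.000e-03  1.417e+00] F [0.8 0.6 0.1] w 0.0938
[ 0.4866 -0.2328  0.076 ]
[ 0.5398 -0.2422  0.076 ]
[ 0.5348 -0.2824  0.076 ]
[ 0.4798 -0.273   0.076 ]
[ 0.5103 -0.257   0.076 ]
n 2 dist [ 0.0065  0.0028 -0.0734] turn [-0.002 -0.001  0.016]
0.18 0.31 3.67 -0.001 -0.001 0.008 ; 0.19 0.30 3.67 -0.001 -0.001 0.008 ; 
n 2 dist [ 0.     0.    -0.059] turn [0. 0. 0.]
0.00 0.00 2.95 0.000 0.000 0.000 ; 0.00 0.00 2.95 0.000 0.000 0.000 ;
```

>>> step_arm(
  increments="0.2 0.3 3.7 0 0 0.008; 0.15 0.3 3.6 0 0 0.008; 0 0 2.9 0 0 0; 0 0 2.9 0 0 0; 0 0 0 0 0 0",
)

```text
time: 15.2
tool_pos: [0.5072, -0.255, 0.0339]
ee_rot: [-3.132, -0.004, 1.402]
wrist_force: [-0.4, 1.1, -0.0]
width: 0.0942
```

>>> step_arm(
  increments="0 0 0 0 0 0; 0 0 0 0 0 0; 0 0 0 0 0 0; 0 0 0 0 0 0; 0 0 0 0 0 0",
  claw=1,
)

```text
time: 15.7
tool_pos: [0.5108, -0.2589, 0.039]
ee_rot: [-3.141, 0.0, 1.4]
wrist_force: [-5.7, 0.0, 3.2]
width: 0.0572
```

>>> step_arm(
  increments="0 0 0 0 0 0; 0 0 0 0 0 0; 0 0 0 0 0 0",
)

```text
time: 16.0
tool_pos: [0.5104, -0.2588, 0.0389]
ee_rot: [-3.14, -0.0, 1.4]
wrist_force: [-3.3, 0.2, 5.0]
width: 0.0561
```

```bash
python3 - <<'E'
from h import *
o=obs();T=R(o['ee_rot'])
l=o['tool_pos']+[0,0,.12];plan(l,T)
g=dk(0,-.042,.036+.06);print(g)
plan(g,DT,src=(l,T))
E
```

```text
16.0 [ 0.5104 -0.2588  0.0389] [-3.14 -0.    1.4 ] F [-3.3  0.2  5. ] w 0.0561
n 3 dist [0.   0.   0.12] turn [0. 0. 0.]
0.00 -0.01 -4.00 0.000 0.000 0.000 ; 0.00 -0.01 -4.00 0.000 0.000 0.000 ; 0.00 -0.01 -4.00 0.000 0.000 0.000 ; 
[ 0.53523361 -0.01629455  0.12913844]
n 6 dist [ 0.0248  0.2426 -0.0298] turn [-0.525  0.004 -0.014]
4.05 -0.28 0.50 -0.087 0.001 -0.002 ; 4.05 -0.31 0.47 -0.087 0.001 -0.002 ; 4.05 -0.34 0.45 -0.087 0.001 -0.002 ; 4.06 -0.37 0.42 -0.087 0.001 -0.002 ; 4.06 -0.40 0.39 -0.087 0.001 -0.002 ;
4.06 -0.42 0.35 -0.087 0.001 -0.002 ;
```

>>> step_arm(
  increments="0 0 -4 0 0 0; 0 0 -4 0 0 0; 0 0 -4 0 0 0; 0 0 0 0 0 0; 0 0 0 0 0 0",
)

```text
time: 16.5
tool_pos: [0.5108, -0.2587, 0.1576]
ee_rot: [-3.141, -0.0, 1.4]
wrist_force: [-0.4, 0.5, -2.6]
width: 0.0558
```

>>> step_arm(
  increments="4 -0.25 0.3 -0.087 0 -0.002; 4 -0.25 0.3 -0.087 0 -0.002; 4 -0.3 0.3 -0.087 0 -0.002; 4 -0.3 0.4 -0.087 0 -0.002; 3.8 -0.3 0.4 -0.087 0 -0.002",
)

```text
time: 17.0
tool_pos: [0.5309, -0.0598, 0.1344]
ee_rot: [2.711, 0.0, 1.409]
wrist_force: [0.9, -0.1, -3.3]
width: 0.0561
```

>>> step_arm(
  increments="3.6 -0.4 0.4 -0.088 0 -0.002; 0 0 0 0 0 0; 0 0 0 0 0 0; 0 0 0 0 0 0",
)

```text
time: 17.4
tool_pos: [0.5369, -0.0266, 0.1324]
ee_rot: [2.622, 0.003, 1.41]
wrist_force: [0.2, -0.2, -2.0]
width: 0.056
```

```bash
python3 - <<'E'
from h import *
o=rep()
plan(dk(0,-.049,.039+.05),DT)
E
```

```text
17.4 [ 0.5369 -0.0266  0.1324] [2.622 0.003 1.41 ] F [ 0.2 -0.2 -2. ] w 0.056
deck [  4.5 -51.9  97.2] Fdeck [-0.8 -0.2 -1.8] Td [-0.11  0.51  0.04] rot [-0.004  0.004 -0.002]
n 1 dist [ 0.0007  0.0029 -0.0094] turn [-0.004  0.004 -0.002]
0.30 -0.45 0.82 -0.004 0.004 -0.002 ;
```

>>> step_arm(
  increments="0.2 -0.45 1.3 -0.004 0.004 -0.002; 0.4 0 0 0 0 0; 0 0 0 0 0 0; 0 0 0 0 0 0",
)

```text
time: 17.8
tool_pos: [0.5412, -0.0211, 0.1208]
ee_rot: [2.615, 0.0, 1.414]
wrist_force: [-0.3, -0.6, -3.0]
width: 0.0557
```

```bash
python3 - <<'E'
from h import *
o=rep()
im=snapshot('wrist');cv2.imwrite('pics/w6.png',cv2.resize(im[60:320,130:390,::-1],None,fx=2.3,fy=2.3,interpolation=cv2.INTER_CUBIC))
E
```

```text
17.8 [ 0.5412 -0.0211  0.1208] [2.615 0.    1.414] F [-0.3 -0.6 -3. ] w 0.0557
deck [  1.6 -45.8  85.5] Fdeck [-1.6 -0.6 -2.5] Td [-0.04  0.49  0.06] rot [ 0.003  0.    -0.   ]
```

View pics/w6.png

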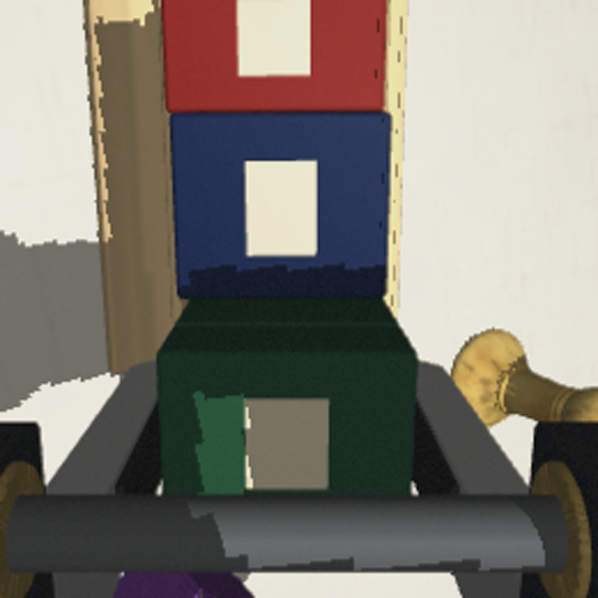

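Green is held square, just to the right of navy. Now feel for navy's face.

>>> step_arm(
  increments="0.2 -0.1 0 0 0 0; 0 0 0 0 0 0; 0 0 0 0 0 0",
)

```text
time: 18.15
tool_pos: [0.5403, -0.0185, 0.1201]
ee_rot: [2.615, 0.001, 1.415]
wrist_force: [-0.1, -2.0, -1.9]
width: 0.0558
```

>>> step_arm(
  increments="0.1 0 0 0 0 0; 0 0 0 0 0 0; 0 0 0 0 0 0",
)

```text
time: 18.45
tool_pos: [0.5403, -0.0182, 0.1202]
ee_rot: [2.615, 0.002, 1.415]
wrist_force: [-2.6, -4.5, 0.3]
width: 0.0555
```

>>> step_arm(
  increments="0.1 0 0 0 0 0; 0 0 0 0 0 0; 0 0 0 0 0 0",
)

```text
time: 18.75
tool_pos: [0.5404, -0.0181, 0.1203]
ee_rot: [2.615, 0.004, 1.414]
wrist_force: [-2.0, -6.8, 0.7]
width: 0.056
```

```bash
python3 -c "
from h import *
rep()"
```

```text
18.75 [ 0.5404 -0.0181  0.1203] [2.615 0.004 1.414] F [-2.  -6.8  0.7] w 0.056
deck [  0.2 -43.   85.6] Fdeck [-0.4 -7.   1.1] Td [-1.5   0.52  0.15] rot [0.003 0.003 0.002]
```

>>> step_arm(
  increments="-0.28 0 0 0 0 0; 0 0 0 0 0 0; 0 0 0 0 0 0",
)

```text
time: 19.05
tool_pos: [0.5396, -0.0185, 0.119]
ee_rot: [2.617, -0.001, 1.415]
wrist_force: [-0.0, -0.4, -3.0]
width: 0.0554
```

>>> step_arm(
  increments="0 0 1 0 0 0; 0 0 0.6 0 0 0; 0 0 0 0 0 0; 0 0 0 0 0 0",
)

```text
time: 19.45
tool_pos: [0.5476, -0.0201, 0.1048]
ee_rot: [2.618, -0.0, 1.415]
wrist_force: [0.6, 0.2, -2.9]
width: 0.0556
```

```bash
python3 -c "
from h import *
rep()"
```

```text
19.45 [ 0.5476 -0.0201  0.1048] [ 2.618 -0.     1.415] F [ 0.6  0.2 -2.9] w 0.0556
deck [ -1.1 -43.9  68.6] Fdeck [-1.   0.3 -2.8] Td [-0.08  0.54 -0.01] rot [ 0.    -0.001  0.001]
```

>>> step_arm(
  increments="-0.05 0.1 0 0 0 0; 0 0 0.3 0 0 0; 0 0 0.3 0 0 0; 0 0 0 0 0 0; 0 0 0 0 0 0",
)

```text
time: 19.95
tool_pos: [0.5514, -0.0214, 0.1008]
ee_rot: [2.617, 0.0, 1.415]
wrist_force: [-0.4, -0.4, -3.1]
width: 0.0558
```

```bash
python3 -c "
from h import *
rep()"
```

```text
19.95 [ 0.5514 -0.0214  0.1008] [2.617 0.    1.415] F [-0.4 -0.4 -3.1] w 0.0558
deck [  0.4 -44.5  63. ] Fdeck [-1.8 -0.4 -2.5] Td [-0.11  0.56  0.01] rot [ 0.001 -0.     0.001]
```

Bottom is about 24 mm above the floor, below the wall tops, with no contact force. Carry on down.

>>> step_arm(
  increments="0 0 0.5 0 0 0; 0 0 0.5 0 0 0; 0 0 0 0 0 0; 0 0 0 0 0 0",
)

```text
time: 20.35
tool_pos: [0.5563, -0.0222, 0.0918]
ee_rot: [2.617, 0.0, 1.415]
wrist_force: [-0.6, 0.8, -2.8]
width: 0.056
```

>>> step_arm(
  increments="0 0 0.5 0 0 0; 0 0 0.5 0 0 0; 0 0 0.1 0 0 0; 0 0 0 0 0 0; 0 0 0 0 0 0",
)

```text
time: 20.85
tool_pos: [0.562, -0.023, 0.0828]
ee_rot: [2.616, 0.0, 1.415]
wrist_force: [-0.1, 0.2, -2.4]
width: 0.0556
```

```bash
python3 -c "
from h import *
rep()"
```

```text
20.85 [ 0.562  -0.023   0.0828] [2.616 0.    1.415] F [-0.1  0.2 -2.4] w 0.0556
deck [  0.6 -44.5  42.1] Fdeck [-1.3  0.2 -2.1] Td [-0.07  0.53  0.07] rot [ 0.002 -0.     0.001]
```

>>> step_arm(
  increments="0 0 0.25 0 0 0; 0 0 0.1 0 0 0; 0 0 0 0 0 0; 0 0 0 0 0 0",
)

```text
time: 21.25
tool_pos: [0.5637, -0.0233, 0.0798]
ee_rot: [2.616, 0.0, 1.415]
wrist_force: [-0.1, -0.2, -2.5]
width: 0.0559
```

>>> step_arm(
  increments="0 0 0.15 0 0 0; 0 0 0 0 0 0; 0 0 0 0 0 0",
)

```text
time: 21.55
tool_pos: [0.564, -0.0234, 0.0796]
ee_rot: [2.617, 0.0, 1.415]
wrist_force: [-8.8, 0.4, 6.6]
width: 0.0558
```

```bash
python3 -c "
from h import *
rep()"
```

```text
21.55 [ 0.564  -0.0234  0.0796] [2.617 0.    1.415] F [-8.8  0.4  6.6] w 0.0558
deck [  0.8 -44.5  38.4] Fdeck [-4.3 -1.  10.2] Td [-0.05  1.43  0.09] rot [ 0.001 -0.     0.001]
```

Floor felt at the expected height (38.4 mm). Release, retreat and look.

>>> step_arm(
  increments="0 -0.05 -0.12 0 0 0; 0 0 0 0 0 0; 0 0 0 0 0 0; 0 0 0 0 0 0; 0 0 0 0 0 0",
  claw=-1,
)

```text
time: 22.05
tool_pos: [0.5636, -0.0233, 0.0794]
ee_rot: [2.616, 0.0, 1.415]
wrist_force: [0.1, -0.0, -0.6]
width: 0.092
```

>>> step_arm(
  increments="0 0 0 0 0 0; 0 0 -4 0 0 0; 0 0 -4 0 0 0; 0 0 -4 0 0 0; -2 0 -4 0 0 0",
)

```text
time: 22.55
tool_pos: [0.4803, -0.029, 0.2189]
ee_rot: [2.616, -0.0, 1.419]
wrist_force: [-0.1, -0.8, 0.2]
width: 0.0939
```

>>> step_arm(
  increments="-1 0 0 0 0 0; 0 0 0 0 0 0; 0 0 0 0 0 0",
)

```text
time: 22.85
tool_pos: [0.4791, -0.0404, 0.2168]
ee_rot: [2.618, -0.0, 1.414]
wrist_force: [-0.2, -0.8, 0.5]
width: 0.0943
```

```bash
python3 - <<'E'
from h import *
o=rep();im=snapshot('wrist')
cv2.imwrite('pics/w7.png',cv2.resize(im[60:260,150:350,::-1],None,fx=3,fy=3,interpolation=cv2.INTER_CUBIC))
C=cam('wrist',o)
f=lambda x,y,z:((np.array(proj(C,dk(x/1e3,y/1e3,z/1e3)))-[150,60])*3).round(0)
for n,y0,y1,h in[('red',64,28,80),('navy',28,-20,84),('green',-21,-63,76)]:
    print(n,[f(x,y,h).tolist() for y in(y0,y1) for x in(-28,28)])
E
```

```text
22.85 [ 0.4791 -0.0404  0.2168] [ 2.618 -0.     1.414] F [-0.2 -0.8  0.5] w 0.0943
deck [ -0.9 -74.6 197.7] Fdeck [ 0.2 -0.8  0.4] Td [-0.03  0.28  0.05] rot [ 0. -0. -0.]
red [[225.0, -66.0], [413.0, -66.0], [228.0, 62.0], [410.0, 62.0]]
navy [[227.0, 60.0], [411.0, 60.0], [230.0, 221.0], [407.0, 221.0]]
green [[232.0, 223.0], [405.0, 223.0], [234.0, 351.0], [402.0, 351.0]]
```

View pics/w7.png

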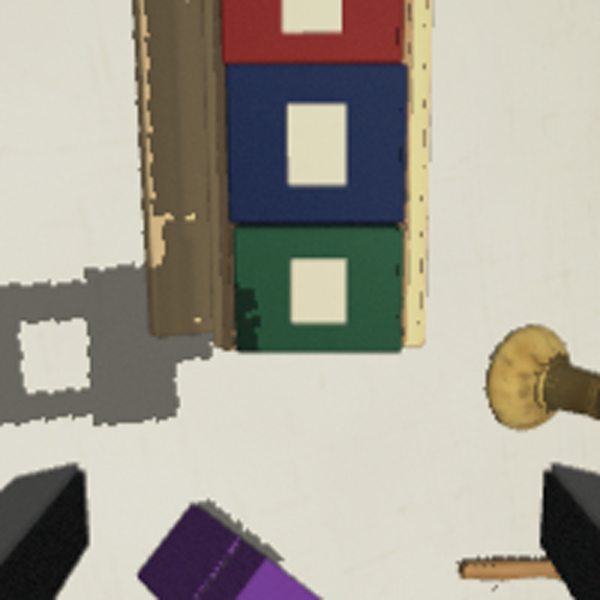

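The tops match the predicted positions within 2–3 enlarged px: red/navy edge at row 62, navy/green at 223, green end at 351. All three are seated and square, and the gripper is clear.

```bash
python3 -c "
from bench import *
print(close_job())"
```

```text
the job is handed in; nothing more can be done
None
```

I packed the carton and handed the job in at about 23 s. The three gift boxes stand side by side, with red at the +y end, navy in the middle and green at the -y end.

- **Red:** I felt the +y end wall with the red box. The wall was within 0.1 mm of where the camera fit put it. I then lowered red until it pressed on the floor.
- **Navy:** I slid the navy box against red and pressed it down on the floor.
- **Green:** I felt navy's face with the green box, backed off about 1 mm and lowered it into the last gap. It met no side force, and I felt the floor at the expected height.
- **Last checks:** The final wrist picture shows all three box tops within about 1 camera pixel (1 mm) of where they should be, and square. The gripper was open and about 11 cm above the boxes.
- **Other things on the bench:** I felt no contact with them during the moves, but I did not measure them again at the end.
- **Disagreement:** My first top-camera estimate of red was 13 mm off the wrist view because I had misread its pixel. Corrected, the two agreed to about 4 mm, and I used the wrist view.

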